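# Fluted tartlet from the pan into the bench oven

### The arm

A 6-joint arm with a two-finger parallel gripper is mounted at the origin on the work surface. World frame = base frame: x ahead of the robot, y to its left, z up, the work surface at z = 0. Lengths are in m, angles in rad, forces in N, time in s.
With the tool pointing down it reaches from about 0.15 to 0.775 m from the base axis. Payload 6.1 kg.
Tool frame: the origin (TCP) lies on the front face of the gripper's body, between the roots of the fingers; the fingertips stand 73 mm ahead of it and the grasp point (between the pads) lies 54 mm ahead of it; z points along the fingers, y is the line along which they close (so a half turn about z gives the same grasp; the last joint's range is limited). The gripper opens to 85 mm and grips with 20 to 120 N. Pads are 22 mm wide; open, the fingers measure 114 mm over their backs; the gripper's body (76 mm by 85 mm) begins 54 mm behind the grasp point. The pads swing forward as they close: fully open they stand 13 mm farther back than shut.
Start: joints at [1.296, 0.126, -0.04, 1.405, 0, 1.571], TCP at [0.142, 0.505, 0.304] pointing down, gripper open.
Joint ranges: [-2.72, 2.72], [-0.95, 1.95], [-1.27, 1.35], [-1.78, 2.02], [-1.46, 1.47], [-3.14, 3.14]. Speed limits (rad/s): [2.39, 2.39, 3.01, 3.14, 3.14, 3.14].

### API

Orientations are given as a 3x3 rotation matrix whose columns are the frame's x, y, z axes.
In Python, from station import manip, eyes gives the robot as it stands. Calls block until the motion is done:
- manip.move_pose(position, orientation): joint-space move of the TCP to a pose.
- manip.move_linear(position, ori=None, vel=0.15): straight line of the TCP; ori=None keeps the orientation; vel is the mean speed in m/s.
- manip.set_joints(angles): joint-space move.
- manip.set_gripper(opening, newtons=None): finger opening in m; newtons is the grip in N (None keeps the last); returns when the fingers have stopped.
- manip.pause(seconds).
- manip.solve_ik(position, orientation): joint angles nearest the present ones, or None.
- manip.state(): the state.
- eyes.capture(name): name is "scene" or "top" or "wrist"; returns a dict with "color" (384x512x3 uint8, red, green, blue), "K" (3x3 intrinsics, pixels), "rvec" (rotation vector, rad) and "tvec" (3), from world to camera coordinates, as OpenCV has them. Camera axes: x right, y down, z forward; pixel columns grow to the right and rows downward; lengths in m; the calibration is good to about 2 mm. A picture is of the moment at which its call begins. There is no depth.
A pose or a line that the arm cannot do raises manip.IKError and nothing moves.
- manip.hand_in(): hands the job in; it is judged then, once.
The state is a dict: "clock": time; "joints": joint angles; "qvel": joint speeds; "joint_torque": joint torques, N m; "tool_pos": TCP position; "eef_rot": TCP orientation; "force": force on the tool from outside, world axes, zero at the start; "moment": the same for the moment, N m; "gripper_width": finger opening in m; "grasp_force": force on a finger pad.
Only numpy, scipy, OpenCV 4.12 (cv2) and the standard library are available. Lean on these libraries where they do the work, as an engineer would, in place of code of your own. Each camera call takes 0.05 s, during which the arm holds its last target. There are 200 camera calls.

### The job

Lift the small round fluted tartlet out of the steel pan, leaving the other two moulds in the pan, and set it down gently and upright on the oven's pulled-out wire rack. Then push the rack fully into the oven and push the oven door shut until its catch holds it. Keep the tartlet level throughout and do not knock the other things on the bench about.

Things in the scene. Friction and masses are not known exactly. Their poses are not given: they have to be found in the camera images.
- tartlet: the low round mould with fluted (ribbed) sides, dark steel with pale dough in it: diameter 62 at the rim, 54 at the foot, 25 high (mm). Loose, in the pan, standing upright. Origin: centre of its underside, z up.
- dariole: a tall narrow smooth round mould of the same dark steel and dough, 50 diameter at the top, 36 at the foot, 60 high. Loose, in the pan; stays there. Origin: centre of its underside.
- loaf: a small rectangular loaf mould of the same dark steel and dough, 75 (its x) by 45 (its y) by 34 high. Loose, in the pan; stays there. Origin: centre of its underside.
- pan: open rectangular stainless pan fixed to the bench, 325 (its x) by 176 (its y) by 65 high outside, walls and floor 4 thick. The three moulds stand in a row along its long axis x, about 95 apart, in any order, within 20 of its middle line. Origin: centre of its underside, z up.
- oven: compact stainless bench oven fixed to the bench, 270 deep (its x) by 300 wide (its y) by 168 high. Its front face lies 135 from the origin towards its own -x; the chamber mouth there is 256 wide, from 60 to 152 above the bench, under a roof 16 thick. Knobs stand 18 out of the front below the mouth. Origin: centre of its underside, z up.
- oven_rack (a joint): how far the wire rack is pulled out of the oven along the oven's -x, in m: 0 = fully in, with its front plate flush with the oven's front face; 0.19 = end of travel. It slides with about 1.5 N of friction and stays where it is left.
- rack_floor (a point): point on the rack's flat wire floor (89 above the bench), on its middle line, 75 behind the front plate's outer face; axes as the oven's. The floor is 200 wide and reaches from the front plate to 220 behind it.
- rack_front (a point): middle of the top edge of the rack's upright front plate, on its outer face, 145 above the bench; axes as the oven's. The plate is 200 wide, 60 high and 5 thick; push on its outer face towards the oven's +x to slide the rack in.
- oven_door (a joint): angle of the oven door in rad: 0 = shut on the catch, about 1.57 = standing straight out, 1.9 = end of travel. It turns about an upright hinge at the mouth's left side (oven +y) and swings shut towards oven -y. A sprung roller catch resists from about 0.06 and snaps past 0.025 (some 3 to 5 N at the free edge). It stays where it is left.
- door_hinge (a point): point on the door's upright hinge axis, level with the door's top edge (166 above the bench), at the oven's front face. The point turns with the door: the door panel runs from it along the point's -y for 260, is 105 high and its outer face lies 18 along the point's -x.
- door_face (a point): point on the door's outer face at the top edge (166 above the bench), 170 from the hinge; turns with the door, outward is the point's -x: a good place to push. A vertical bar handle stands 47 off the hinge plane at 238 from the hinge.
- bowl: loose stainless bowl, 180 diameter, 65 high, bystander. Origin: centre of its underside.
- bottle: loose green water bottle, 66 diameter, 170 high, bystander. Origin: centre of its underside.
- beaker: loose black cup, 80 diameter, 120 high, bystander. Origin: centre of its underside.
- carton: loose white plastic box 110 by 80 by 50 high, bystander. Origin: centre of its underside.
- flantin: loose empty dark steel fluted flan tin, 108 diameter, 25 high, on the bench, bystander (not the tartlet). Origin: centre of its underside.
- spoon: loose spoon lying on the bench, bystander.
Things that resemble listed ones, but are neither listed nor needed, are in the scene too. Leave any blue look-alike of the loaf alone.

How it is judged:
By the outcome, as a careful person would: the job done as asked, in the order asked, and still so for the second after the job is handed in, with the robot touching nothing.
It also fails if it takes over 72 s, if anything falls off the work surface, if the arm or the gripper's body presses on something with over 40 N, if the wrist force passes 120 N, or if a joint passes its speed limit or range.

## Working session

There is one attempt and no reset: what is moved stays moved. The work goes in short steps, each a Python script; the robot and the scene stay as the last script left them, time stands still between calls to the robot, and variables do not carry over. Pictures are saved under pics/ and viewed, at most 13 in all, crops included, and the job is handed in when it is done.

```bash
mkdir -p pics; ls; cat > h.py <<'E'
import numpy as np, cv2
from station import manip, eyes
def cam(n):
    c=eyes.capture(n); return c
def save(c,f,crop=None,s=1):
    im=c["color"][:,:,::-1]
    if crop: x0,y0,x1,y1=crop; im=im[y0:y1,x0:x1]
    cv2.imwrite(f,cv2.resize(im,None,fx=s,fy=s,interpolation=cv2.INTER_CUBIC))
def ray(c,uv,z):
    R,_=cv2.Rodrigues(np.array(c["rvec"],float)); t=np.array(c["tvec"],float).ravel()
    o=-R.T@t; d=R.T@np.linalg.inv(c["K"])@np.array([uv[0],uv[1],1.])
    return o+d*(z-o[2])/d[2]
def proj(c,P):
    return cv2.projectPoints(np.atleast_2d(np.array(P,float)),np.array(c["rvec"],float),np.array(c["tvec"],float),np.array(c["K"],float),None)[0][:,0]
E
python3 - <<'E'
from h import *
import pickle
for n in("scene","top"):
    c=cam(n); pickle.dump(c,open(n+".pkl","wb")); save(c,f"pics/{n}0.png",s=1.56)
    R,_=cv2.Rodrigues(np.array(c["rvec"],float)); print(n,-R.T@np.array(c["tvec"]).ravel(),c["K"][0][0])
E
```

```text
pics
scene [ 1.36753307 -0.73437961  1.19630358] 471.2426666428729
top [ 0.32587875 -0.01140053  1.97693144] 483.77496124289326
```

View pics/scene0.png

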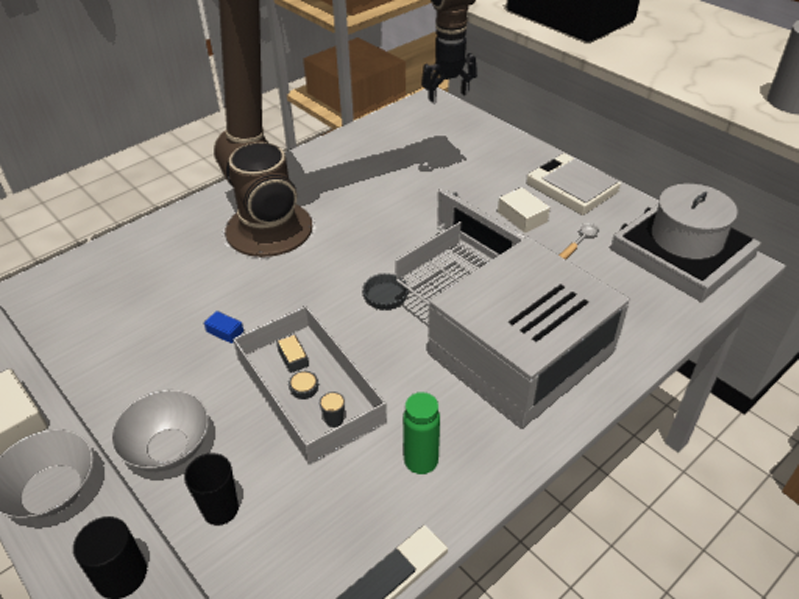

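View pics/top0.png

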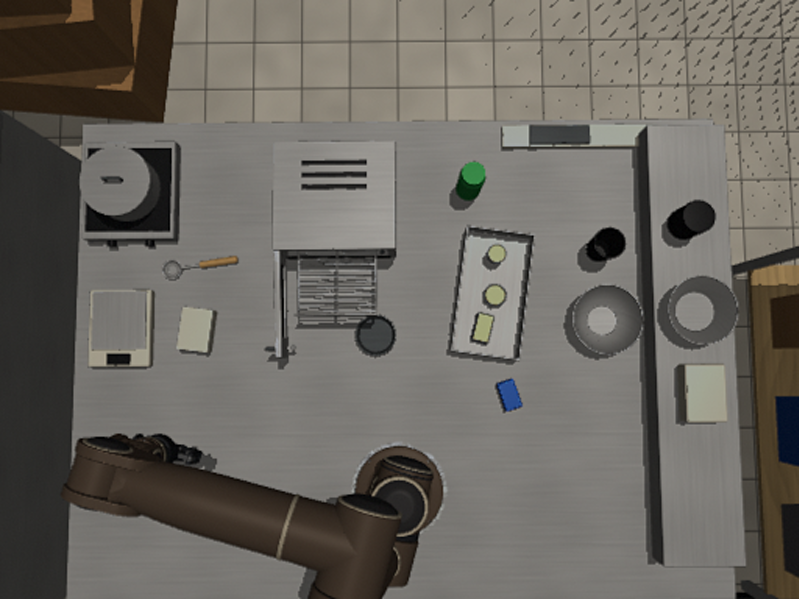

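The scene view shows the candidates for the tartlet: the middle round mould in the pan at scene (303,384) / top (495,295), low and wide. The dariole is at scene (333,405) / top (496,253), tall and narrow. The loaf is at scene (292,352) / top (483,328). The flan tin, outside the pan, is at top (375,335), and the blue look-alike is at top (509,395). I choose the middle one and will check it in a close crop.

```bash
python3 - <<'E'
from h import *
import pickle
t=pickle.load(open("top.pkl","rb")); s=pickle.load(open("scene.pkl","rb"))
def crop(c,b,size):
    x0,y0,x1,y1=b
    return cv2.resize(c["color"][y0:y1,x0:x1,::-1],size,interpolation=cv2.INTER_CUBIC)
# top pan 280..350 x 140..240 (x4), top oven 165..265 x 85..240, scene pan 
a=crop(t,(282,140,347,235),(325,475)); b=crop(t,(168,85,263,240),(285,465)); d=crop(s,(165,200,210,280),(180,320))
H=np.zeros((475,800,3),np.uint8); H[:475,:325]=a; H[:465,330:615]=b; H[:320,620:800]=d
cv2.imwrite("pics/m1.png",H)
k=1.5625
for n,uv,z in [("tart",(495,295),.025),("dar",(496,253),.06),("loaf",(483,328),.034),("pTL",(466,228),.065),("pTR",(533,236),.065),("pBR",(518,361),.065),("pBL",(448,352),.065),("ovFL",(274,249),.168),("ovFR",(396,249),.168),("ovBL",(273,141),.168),("ovBR",(395,141),.168),("flan",(375,335),.025),("rackF_L",(298,328),.145),("doorfree",(281,357),.166),("bottle",(474,170),.17),("blue",(509,395),.03)]:
    print(n,ray(t,np.array(uv)/k-.2,z).round(4)[:2])
E
```

```text
tart [ 0.5001 -0.2491]
dar [ 0.6048 -0.2494]
loaf [ 0.4145 -0.2157]
pTL [ 0.6692 -0.1733]
pTR [ 0.6472 -0.344 ]
pBR [ 0.3295 -0.299 ]
pBL [ 0.3531 -0.1233]
ovFL [0.6027 0.3006]
ovFR [0.6005 0.0053]
ovBL [0.8705 0.3057]
ovBR [0.8679 0.0062]
flan [0.3985 0.062 ]
rackF_L [0.4122 0.2443]
doorfree [0.3421 0.2816]
bottle [ 0.7933 -0.186 ]
blue [ 0.2434 -0.2795]
```

View pics/m1.png

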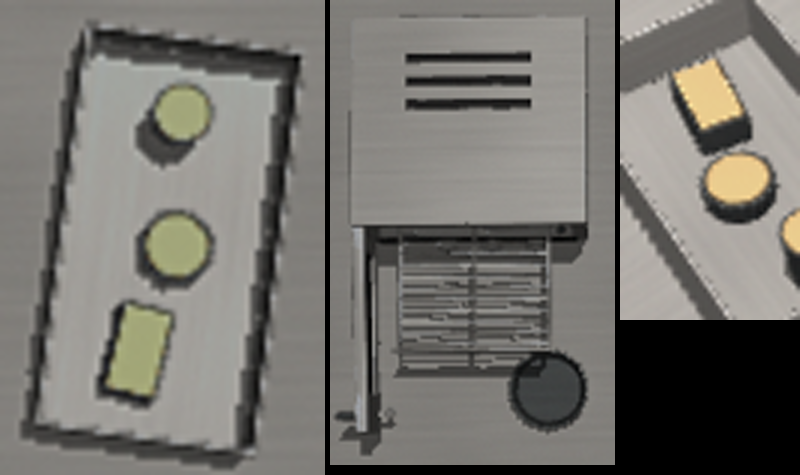

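The crop confirms it: the middle mould at crop (177,245) and (738,180) is low, wide and fluted. Next I move above it and refine its position with the wrist camera.

```bash
cat >> h.py <<'E'
def down(yaw):
    "tool z down, tool y at angle yaw from world y (CCW)"
    y=np.array([-np.sin(yaw),np.cos(yaw),0]); z=np.array([0,0,-1.]); return np.column_stack([np.cross(y,z),y,z])
def st(*k):
    s=manip.state(); print({q:np.round(s[q],3).tolist() for q in (k or("clock","tool_pos","force","gripper_width","grasp_force"))})
E
python3 - <<'E'
from h import *
import pickle
st("eef_rot","clock")
def rel(c):
    R,_=cv2.Rodrigues(np.array(c["rvec"],float)); s=manip.state(); E=np.array(s["eef_rot"])
    return E.T@(-R.T@np.array(c["tvec"]).ravel()-s["tool_pos"]), E.T@R.T[:,2]
P=[.5001,-.2491,.27]
for a in(-.148,-.148+np.pi): 
    q=manip.solve_ik(P,down(a)); print(a,None if q is None else np.round(q,2))
qs=[(abs(q[5]-1.57),a) for a in(-.148,-.148+np.pi) if (q:=manip.solve_ik(P,down(a))) is not None]
a=min(qs)[1]; print("yaw",a)
manip.move_pose(P,down(a)); manip.pause(.2)
c=cam("wrist"); pickle.dump(c,open("w1.pkl","wb")); save(c,"pics/w1.png",s=1.5); print(rel(c)); st()
E
```

```text
{'eef_rot': [[-0.962, 0.271, -0.0], [0.271, 0.962, -0.001], [-0.0, -0.001, -1.0]], 'clock': 0.1}
-0.148 [-0.46  0.19 -0.04  1.34  0.   -0.31]
2.993592653589793 [-0.46  0.19 -0.04  1.34  0.    2.83]
yaw 2.993592653589793
(array([ 0.08594623,  0.00019792, -0.07052414]), array([-3.29320222e-01,  4.58018834e-04,  9.44218186e-01]))
{'clock': 3.283, 'tool_pos': [0.5, -0.249, 0.27], 'force': [0.518, 0.827, 0.697], 'gripper_width': 0.085, 'grasp_force': 0.0}
```

View pics/w1.png

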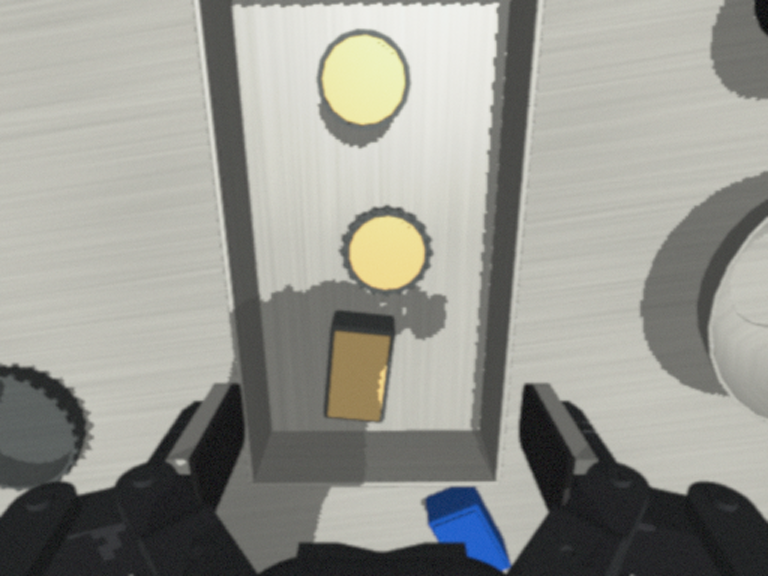

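The wrist view shows the tartlet with its fluted rim centred at about (387,250), the dariole at (364,78) and the loaf at (360,368). The pan sides run up the image at about 245 and 495, so there is room for the fingers. Next I compute the rim centre and grasp.

```bash
python3 - <<'E'
from h import *
import pickle
c=pickle.load(open("w1.pkl","rb"))
p=ray(c,(np.array([386.5,249.5])-.25)/1.5,.029); print(p)
a=np.linspace(0,2*np.pi,60); ring=np.c_[p[0]+.031*np.cos(a),p[1]+.031*np.sin(a),0*a+.029]
q=proj(c,ring)*1.5; print(q.min(0),q.max(0))
t=pickle.load(open("top.pkl","rb")); print(ray(t,(317.2,188.8),.029))
yaw=2.9936
p[2]=0
manip.move_linear(p+[0,0,.11],down(yaw),vel=.2)
manip.move_linear(p+[0,0,.077],vel=.08); st()
manip.set_gripper(.045,25); st()
c=cam("wrist"); save(c,"pics/w2.png")
E
```

```text
[ 0.50261365 -0.25282259  0.029     ]
[339.30878438 202.33364043] [433.18738486 293.31670125]
[ 0.4989284 -0.2510541  0.029    ]
{'clock': 4.792, 'tool_pos': [0.503, -0.253, 0.077], 'force': [0.653, 1.228, 0.577], 'gripper_width': 0.086, 'grasp_force': 0.0}
{'clock': 5.183, 'tool_pos': [0.503, -0.253, 0.078], 'force': [-1.981, 0.262, 5.656], 'gripper_width': 0.057, 'grasp_force': 26.106}
```

View pics/w2.png

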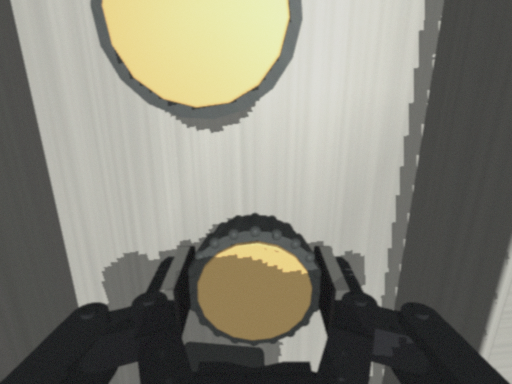

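The tartlet is gripped across its fluted sides at about (255,285), between both pads and with the dough level. Next I lift it and carry it over the rack.

```bash
python3 - <<'E'
from h import *
import pickle
s=np.array(manip.state()["tool_pos"])
manip.move_linear(s+[0,0,.02],vel=.05); st()
manip.move_linear([s[0],s[1],.26],vel=.15)
manip.move_linear([.487,.153,.26],down(np.pi),vel=.2); manip.pause(.2); st()
c=cam("wrist"); pickle.dump(c,open("w3.pkl","wb"));save(c,"pics/w3.png",s=1.5)
E
```

```text
{'clock': 5.8, 'tool_pos': [0.503, -0.253, 0.098], 'force': [-0.359, -0.001, -1.973], 'gripper_width': 0.057, 'grasp_force': 26.854}Traceback (most recent call last):
  File "<stdin>", line 6, in <module>
station.IKError: the arm cannot follow that straight line within its joint ranges
```

```bash
python3 - <<'E'
from h import *
import pickle
manip.move_linear([.487,.153,.26],down(3.7),vel=.2); manip.pause(.2); st()
c=cam("wrist"); pickle.dump(c,open("w3.pkl","wb"));save(c,"pics/w3.png",s=1.5)
E
```

```text
{'clock': 9.417, 'tool_pos': [0.487, 0.153, 0.26], 'force': [0.382, -0.606, -1.217], 'gripper_width': 0.057, 'grasp_force': 26.859}
```

View pics/w3.png

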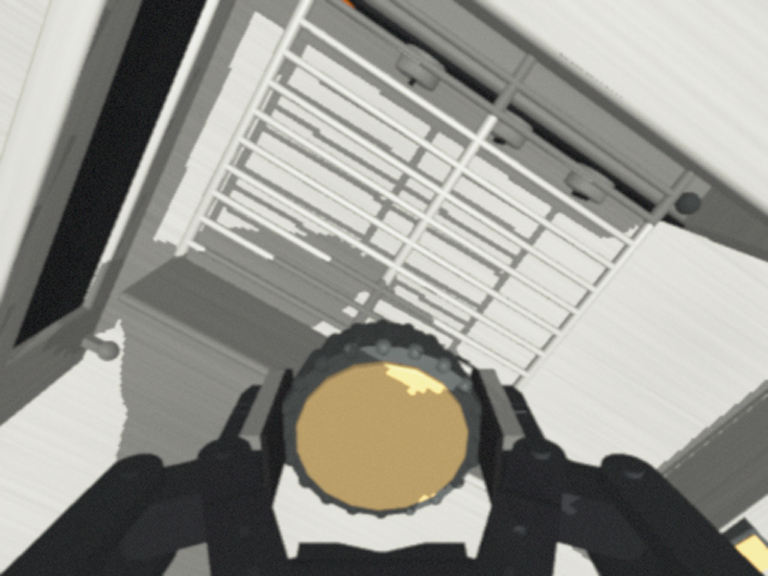

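The wrist view shows the tartlet level in the pads. The rack's mid wire runs (490,125) to (385,275), its left wire (305,10) to (182,245), and its right wire (650,225) to (525,385). The plate's top left corner is near (122,295).

```bash
python3 - <<'E'
from h import *
import pickle
c=pickle.load(open("w3.pkl","rb"))
for n,uv,z in [("mid",(490,125),.089),("mid",(385,275),.089),("L",(305,10),.089),("L",(182,245),.089),("R",(650,225),.089),("R",(525,385),.089),("plateTL",(122,295),.145),("platein",(180,258),.145),("platein",(280,368),.145),("platefront",(262,375),.145),("door free in top",(100,330),.166)]:
    print(n,ray(c,(np.array(uv)-.25)/1.5,z).round(4)[:2])
E
```

```text
mid [0.5838 0.1514]
mid [0.4947 0.1541]
L [0.5797 0.2487]
L [0.4536 0.2506]
R [0.5876 0.0548]
R [0.4811 0.0521]
plateTL [0.4462 0.2503]
platein [0.473  0.2367]
platein [0.4505 0.1801]
platefront [0.4434 0.1851]
door free in top [0.4418 0.2459]
```

```bash
python3 - <<'E'
from h import *
import pickle
s=pickle.load(open("scene.pkl","rb")); t=pickle.load(open("top.pkl","rb"))
for x in(.412,.442):
    P=[[x,.053,.145],[x,.253,.145],[x,.053,.085],[x,.253,.085]]
    print(x,(proj(s,P)*1.5625).round(0).tolist(),(proj(t,P)*1.5625).round(0).tolist())
H=cv2.resize(s["color"][130:215,240:330,::-1],(630,595),interpolation=cv2.INTER_CUBIC)
for x,col in((.412,(0,0,255)),(.442,(0,255,0))):
    for u,v in proj(s,[[x,.053,.145],[x,.253,.145],[x,.053,.085],[x,.253,.085]]): cv2.circle(H,(int((u-240+.5)*7),int((v-130+.5)*7)),4,col,-1)
cv2.imwrite("pics/s2.png",H)
E
```

```text
0.412 [[385.0, 252.0], [450.0, 214.0], [386.0, 272.0], [449.0, 234.0]] [[377.0, 327.0], [294.0, 328.0], [377.0, 328.0], [298.0, 329.0]]
0.442 [[394.0, 259.0], [459.0, 220.0], [395.0, 279.0], [458.0, 240.0]] [[376.0, 315.0], [294.0, 315.0], [377.0, 316.0], [298.0, 317.0]]
```

View pics/s2.png

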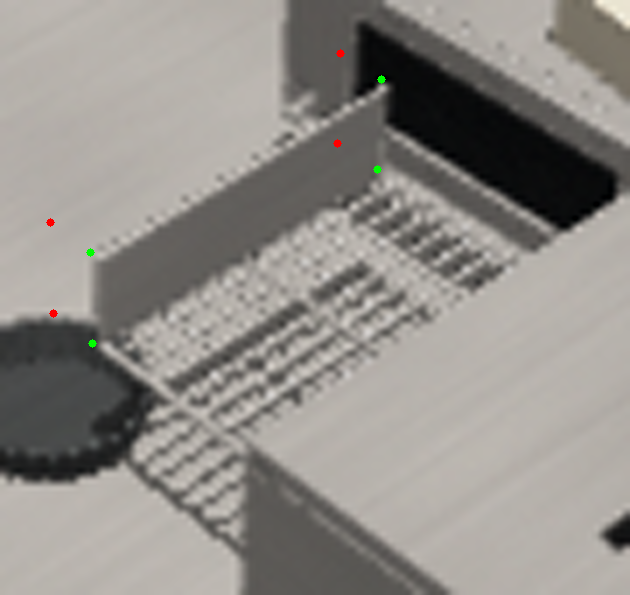

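The overlay shows the plate top edge at crop (92,260) to (385,90). That fits x≈0.444 (green dots), not my earlier 0.412, which came from the shadow. So the target is x≈0.515. Next I lower until contact and release.

```bash
python3 - <<'E'
from h import *
x,y=.516,.1525
manip.move_linear([x,y,.26],vel=.15)
manip.move_linear([x,y,.172],vel=.1); manip.pause(.15)
f0=manip.state()["force"][2]; z=.172
while z>.158:
    z-=.001; manip.move_linear([x,y,z],vel=.03); f=manip.state()["force"][2]
    if f-f0>1.2: break
print(z,f0,f); st()
manip.set_gripper(.068); manip.pause(.1); st()
c=cam("wrist"); save(c,"pics/w4.png",s=1)
E
```

```text
0.16199999999999998 -0.5817600271763892 5.019232872817065
{'clock': 13.492, 'tool_pos': [0.516, 0.153, 0.163], 'force': [-0.877, -0.865, 5.019], 'gripper_width': 0.057, 'grasp_force': 27.211}
{'clock': 13.867, 'tool_pos': [0.516, 0.152, 0.162], 'force': [0.138, 0.463, -0.243], 'gripper_width': 0.068, 'grasp_force': 0.0}
```

View pics/w4.png

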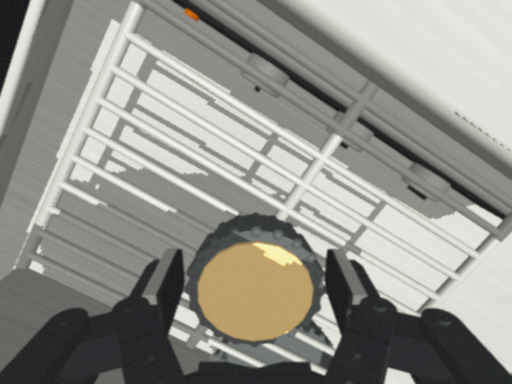

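The tartlet stands upright on the rack wires at (255,290), with the fingers clear of it. Next I retreat upward, close the gripper and push the rack in.

```bash
python3 - <<'E'
from h import *
y=.1525
manip.move_linear([.516,y,.27],vel=.15)
manip.set_gripper(0)
manip.move_pose([.40,y,.27],down(0))
manip.move_linear([.40,y,.19],vel=.2)
manip.move_linear([.56,y,.19],vel=.08); st()
x=.56
while x<.602:
    x+=.002; manip.move_linear([x,y,.19],vel=.04); f=manip.state()["force"]
    if f[0]<-8: break
print(x,f); st()
x-=.002; manip.move_linear([x,y,.19],vel=.04); st()
c=cam("scene"); save(c,"pics/s3.png",s=1.5)
E
```

```text
{'clock': 20.275, 'tool_pos': [0.56, 0.152, 0.19], 'force': [-0.553, -0.431, -0.48], 'gripper_width': -0.0, 'grasp_force': 0.374}
0.5900000000000001 [-11.37334201   0.45287837   3.13340098]
{'clock': 24.025, 'tool_pos': [0.588, 0.153, 0.19], 'force': [-11.373, 0.453, 3.133], 'gripper_width': -0.001, 'grasp_force': 0.0}
{'clock': 24.275, 'tool_pos': [0.588, 0.152, 0.19], 'force': [-5.164, -0.162, 0.977], 'gripper_width': 0.0, 'grasp_force': 0.0}
```

View pics/s3.png

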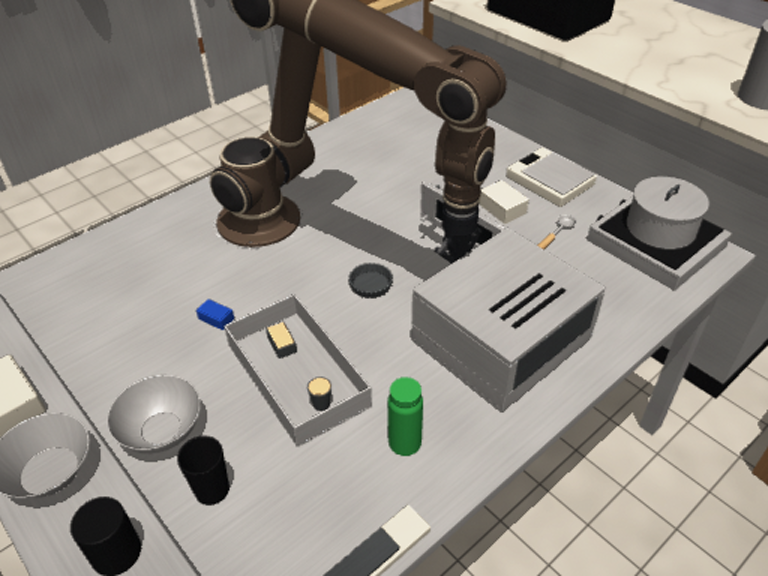

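The rack is in. The scene view shows the gripper at the oven mouth (460,240), and the dariole (320,392), loaf (282,340) and flan tin (370,280) undisturbed. I back off, check the plate with the wrist camera, and get the door's angle in the same picture.

```bash
python3 - <<'E'
from h import *
import pickle
manip.move_linear([.50,.1525,.19],vel=.2)
manip.move_linear([.46,.18,.28],vel=.25); manip.pause(.2); st()
c=cam("wrist"); pickle.dump(c,open("w5.pkl","wb"));save(c,"pics/w5.png",s=1.5)
for x in(.596,.602): print((proj(c,[[x,.053,.145],[x,.253,.145],[x,.025,.168],[x,.28,.168],[x,.025,.152],[x,.28,.152]])*1.5).round(0).tolist())
E
```

```text
{'clock': 25.675, 'tool_pos': [0.46, 0.18, 0.278], 'force': [-0.436, 0.176, -0.031], 'gripper_width': -0.0, 'grasp_force': 0.0}
[[151.0, 545.0], [518.0, 545.0], [74.0, 584.0], [585.0, 584.0], [92.0, 556.0], [573.0, 556.0]]
[[152.0, 554.0], [517.0, 554.0], [76.0, 593.0], [583.0, 593.0], [94.0, 565.0], [571.0, 565.0]]
```

View pics/w5.png

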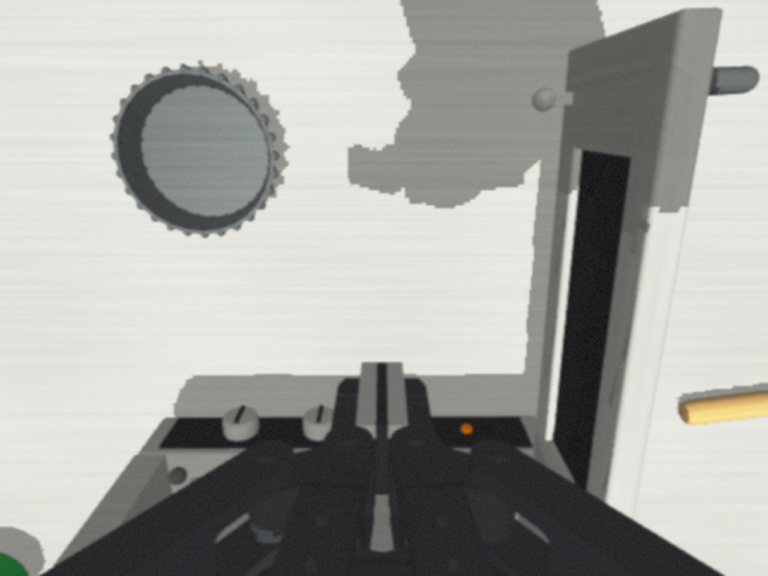

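The wrist view shows the door's top outer edge running (721,10) to (690,208), its inner edge (683,12) to (655,200), and the handle at (735,80). The flan tin sits at (200,150), well clear. Next I compute the hinge line.

```bash
python3 - <<'E'
from h import *
import pickle
c=pickle.load(open("w5.pkl","rb"))
for uv in [(721,10),(690,208),(636,518),(683,12),(655,200),(606,490)]: print(uv,ray(c,(np.array(uv)-.25)/1.5,.166).round(4)[:2])
t=pickle.load(open("top.pkl","rb"))
H=[.602,.283]
for th in (1.5,1.57,1.65):
    d=np.array([-np.sin(th),-np.cos(th)]); n=np.array([-np.cos(th),np.sin(th)])
    P=[[*(H+r*d+o*n),.166] for r,o in((.26,.018),(.26,0),(.06,.018),(.17,.018))]
    print(th,np.round(P,3).tolist()[0],(proj(c,P)*1.5).round(0).tolist())
for a in(0,-np.pi/2,np.pi/2,np.pi):
    print(a,[None if (q:=manip.solve_ik(p,down(a+b))) is None else np.round(q,2).tolist() for p,b in(([.432,.34,.19],0),([.573,.113,.19],0))])
E
```

```text
(721, 10) [0.3425 0.292 ]
(690, 208) [0.4086 0.2952]
(636, 518) [0.5564 0.2997]
(683, 12) [0.3431 0.2795]
(655, 200) [0.4055 0.2815]
(606, 490) [0.5399 0.283 ]
1.5 [0.341, 0.283, 0.166] [[693.0, 6.0], [638.0, 10.0], [635.0, 491.0], [662.0, 265.0]]
1.57 [0.342, 0.301, 0.166] [[748.0, 8.0], [693.0, 8.0], [644.0, 493.0], [692.0, 267.0]]
1.65 [0.344, 0.322, 0.166] [[808.0, 15.0], [755.0, 11.0], [653.0, 496.0], [725.0, 272.0]]
0 [[0.67, 0.2, -0.21, 1.17, 0.0, 0.67], [0.19, 0.26, -0.13, 1.18, 0.0, 0.19]]
-1.5707963267948966 [[0.67, 0.2, -0.21, 1.17, 0.0, 2.24], [0.19, 0.26, -0.13, 1.18, 0.0, 1.77]]
1.5707963267948966 [[0.67, 0.2, -0.21, 1.17, 0.0, -0.9], [0.19, 0.26, -0.13, 1.18, 0.0, -1.38]]
3.141592653589793 [[0.67, 0.2, -0.21, 1.17, 0.0, -2.47], [0.19, 0.26, -0.13, 1.18, 0.0, -2.95]]
```

```bash
python3 - <<'E'
from h import *
H=np.array([.602,.283]); r=.17; z=.188
def wp(th,o=.029):
    d=np.array([-np.sin(th),-np.cos(th)]); n=np.array([-np.cos(th),np.sin(th)])
    return [*(H+r*d+o*n),z], down(-th), n
p,R,n=wp(1.54,.055)
manip.move_pose([p[0],p[1],.28],R); manip.move_linear(p,vel=.2); st()
p,R,n=wp(1.54,.032); manip.move_linear(p,R,vel=.1)
log=[]
for th in np.arange(1.42,.05,-.12):
    p,R,n=wp(th); manip.move_linear(p,R,vel=.13); f=np.array(manip.state()["force"]); log.append((round(th,2),round(f[:2]@n,1)))
    if abs(f[:2]@n)>25: print("stop");break
print(log); st()
log=[]
for th in np.arange(.08,-.07,-.012):
    p,R,n=wp(th); manip.move_linear(p,R,vel=.04); f=np.array(manip.state()["force"]); log.append((round(th,3),round(f[:2]@n,1)))
    if f[:2]@n>18: break
print(log); st()
c=cam("scene"); save(c,"pics/s4.png",s=1.5)
E
```

```text
{'clock': 27.933, 'tool_pos': [0.431, 0.333, 0.189], 'force': [0.49, -0.103, -0.048], 'gripper_width': 0.0, 'grasp_force': 0.0}
[(np.float64(1.42), np.float64(-0.0)), (np.float64(1.3), np.float64(0.5)), (np.float64(1.18), np.float64(-0.1)), (np.float64(1.06), np.float64(0.7)), (np.float64(0.94), np.float64(-0.4)), (np.float64(0.82), np.float64(0.6)), (np.float64(0.7), np.float64(-0.7)), (np.float64(0.58), np.float64(-0.4)), (np.float64(0.46), np.float64(0.1)), (np.float64(0.34), np.float64(0.1)), (np.float64(0.22), np.float64(0.2)), (np.float64(0.1), np.float64(0.0))]
{'clock': 32.042, 'tool_pos': [0.555, 0.117, 0.188], 'force': [-0.06, -0.384, -0.369], 'gripper_width': -0.0, 'grasp_force': 0.0}
[(np.float64(0.08), np.float64(-0.4)), (np.float64(0.068), np.float64(5.1)), (np.float64(0.056), np.float64(7.2)), (np.float64(0.044), np.float64(5.3)), (np.float64(0.032), np.float64(3.5)), (np.float64(0.02), np.float64(3.8)), (np.float64(0.008), np.float64(10.8)), (np.float64(-0.004), np.float64(16.3)), (np.float64(-0.016), np.float64(25.5))]
{'clock': 34.292, 'tool_pos': [0.57, 0.113, 0.187], 'force': [-25.53, 1.703, 7.195], 'gripper_width': -0.0, 'grasp_force': 0.0}
```

View pics/s4.png

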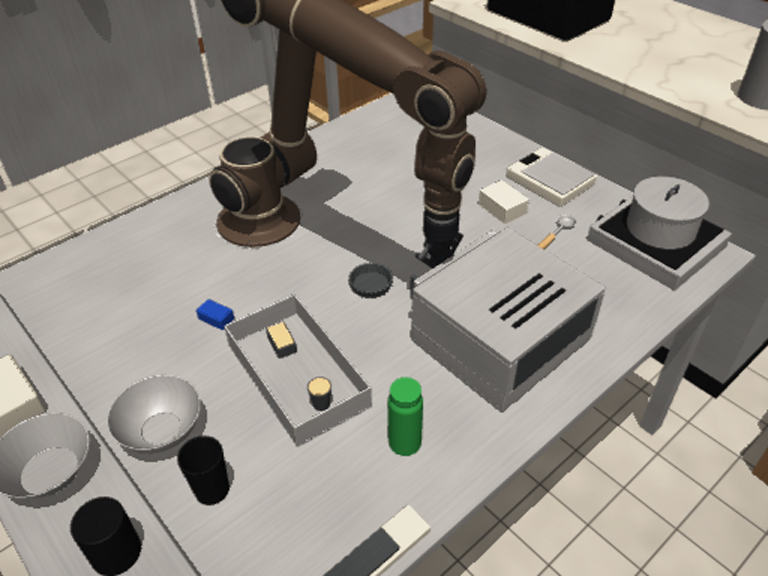

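The force rose over the catch to 7 N at about 0.056, dropped to 3.5 N, then hit the hard stop. The scene view shows the door flush on the front, with its handle at (411,285). Next I retreat and take a last look.

```bash
python3 - <<'E'
from h import *
p=np.array(manip.state()["tool_pos"])
manip.move_linear([.52,p[1],.19],vel=.1)
manip.move_linear([.42,p[1],.30],vel=.25)
manip.move_pose([.30,.25,.33],down(-.5)); manip.pause(.5); st()
t=cam("top"); s=cam("scene")
H=np.zeros((400,800,3),np.uint8)
H[:,:400]=cv2.resize(t["color"][80:180,165:265,::-1],(400,400),interpolation=cv2.INTER_CUBIC)
H[:,400:]=cv2.resize(s["color"][130:230,260:360,::-1],(400,400),interpolation=cv2.INTER_CUBIC)
cv2.imwrite("pics/f.png",H)
for r in(.02,.26): print((proj(t,[[.584,.283-r,.166]])-[165,80]+.5)*4)
E
```

```text
{'clock': 37.2, 'tool_pos': [0.3, 0.25, 0.33], 'force': [0.533, 0.77, 0.041], 'gripper_width': -0.0, 'grasp_force': 0.0}
[[ 82.4963837  338.21138557]]
[[336.28888844 336.43503162]]
```

View pics/f.png

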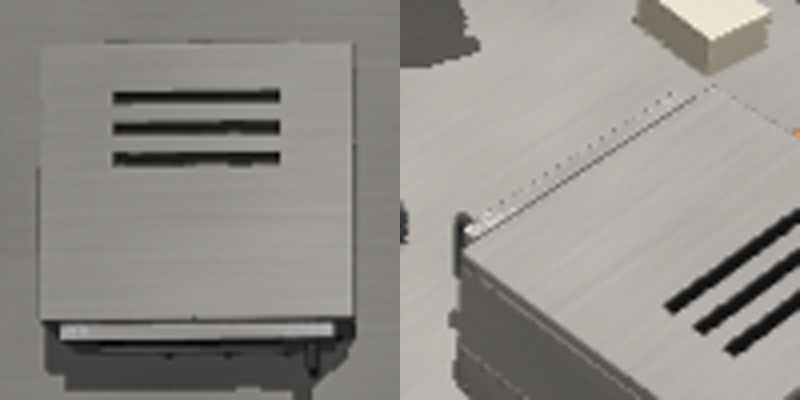

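The door edge runs level along the oven front, (60,335) to (333,335) in the top crop. That matches the predicted shut line at row 337, and the gap is even, so it is held shut.

```bash
python3 -c "
from h import *
print(manip.hand_in())"
```

```text
the job is handed in; nothing more can be done
None
```

I handed the job in at about 37 s: the tartlet was set down upright on the rack, the rack was pushed in to its stop, the door was shut past its catch, and the last pictures showed the other moulds and bench items undisturbed.

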